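Turn the grating disc onto its key and press it home

TASK

The grating disc lies loose on the drive base of the vegetable grater, turned the wrong way. With a fingertip push its upright finger tab round until the notch in its rim stands over the steel key that sticks out from the base, then press the hub down until the disc is fully home on the key and stays there. Push and press only: do not pinch the tab, lift or tip the disc, or disturb the two jars, the glass and saucer standing round it; finish clear of everything.

Things in the scene. Friction and masses are not known exactly. Their poses are not given: they have to be found in the camera images.
- drive_base: White round drive base, fixed to the worktop, 160 mm across, 40 mm high. Origin: centre of its underside; z up along the axis. A 26 mm wide ear on its -x side, reaching 90 mm from the axis, carries the key and points towards the robot within 70 degrees. A steel spindle on the axis (diameter 19 mm, top 60 mm above the worktop), inside the disc's hub, centres the disc with 1.5 mm play.
- key (a point): Top of the key where the notch must come: 62 mm from the base's axis towards its -x, 48 mm above the worktop. The key is a steel bar 8 mm wide with rounded top and ends, lying radially on the ear from 53 to 88 mm from the axis; its outer end shows beyond the disc's rim.
- seat_collar (a joint): Rubber collar under the disc, 76 mm across: 0 = up (disc's underside 50 mm above the worktop), 0.008 = fully down (seated, 42 mm). No spring: friction holds the disc up; a push of about 4 N (3 to 5 N) on the hub moves it down and it stays where left. Pressed before the notch is over the key, the disc stands askew on the key (about 4 degrees), not home; it can still be turned.
- grating_disc: Loose bare-metal grating disc, 130 mm across, 6 mm thick, about 0.25 kg, lying on the collar round the spindle, free to turn either way (about 2 N at the tab). Origin: centre of its underside; z up; notch on its -x side, finger tab on its +x side. At the drive base's yaw the notch is over the key; at the start it is 35 to 180 degrees away from that, either way.
- notch (a point): Centre of the notch in the rim, at the disc's underside, 62 mm from its axis towards its -x. The notch is open outwards, parallel-sided, 15 mm wide, reaching in from the rim (65 mm) to 52 mm from the axis, so it passes the 8 mm key with 3.5 mm to spare either side.
- tab (a point): Centre of the upright finger tab, 46 mm from the disc's axis towards its +x, exactly opposite the notch, 20 mm above the disc's underside. A black fin 22 mm long radially (35 to 57 mm from the axis), 11 mm thick with its rubber pads, rising 28 mm above the disc's upper face; its broad faces look along the disc's +y and -y.
- hub_top (a point): Centre of the flat top of the grey conical hub, where to press: 40 mm across, on the axis, 24 mm above the disc's underside (74 mm above the worktop at the start, 66 mm when seated). The cone widens to 64 mm across at the disc's upper face.
- tab_pad_left: Rubber pad on the tab's face towards the disc's +y (18 x 2.5 x 23 mm). Origin: same as the disc's. Force on both pads at once counts as pinching.
- tab_pad_right: Rubber pad on the tab's face towards the disc's -y (18 x 2.5 x 23 mm). Origin: same as the disc's.
- salt_jar: Bystander: clear salt jar with a white lid, 45 mm across, 86 mm high, to the right of the base. Origin: centre of its underside. Leave alone.
- pill_jar: Bystander: small white-capped jar, 43 mm across, 76 mm high, left of the base and behind. Origin: centre of its underside. Leave alone.
- tumbler: Bystander: drinking glass, 79 mm across, 90 mm high, left of the base and nearer the robot. Origin: centre of its underside. Leave alone.
- clay_saucer: Bystander: small upturned clay saucer, 63 mm across, 27 mm high, left of the base. Origin: centre of its underside. Leave alone.

How it is judged:
By the outcome, as a careful person would: the job done as asked, in the order asked, and still so for the second after the job is handed in, with the robot touching nothing.
It also fails if it takes over 72 s, if anything falls off the work surface, if the arm or the gripper's body presses on something with over 40 N, if the wrist force passes 120 N, or if a joint passes its speed limit or range.

ROBOT

A 7-joint arm with a two-finger parallel gripper is mounted at the origin on a cart in front of the work surface, level with it; the furniture and walls round the work are solid. World frame = base frame: x ahead of the robot, y to its left, z up, the work surface at z = 0. Lengths are in m, angles in rad, forces in N, time in s.
With the tool pointing down it reaches from about 0.425 to 0.925 m from the base axis. Payload 6.8 kg.
Tool frame: the origin (TCP) lies on the front face of the gripper's body, between the roots of the fingers; the fingertips stand 73 mm ahead of it and the grasp point (between the pads) lies 54 mm ahead of it (env.nose_length is the distance from the TCP to the fingertips, in m); z points along the fingers, y is the line along which they close (so a half turn about z gives the same grasp; the last joint's range is limited). The gripper opens to 85 mm and grips with 20 to 120 N. Pads are 22 mm wide; open, the fingers measure 114 mm over their backs; the gripper's body (76 mm by 85 mm) begins 54 mm behind the grasp point. The pads swing forward as they close: fully open they stand 13 mm farther back than shut.
Start: joints at [1.003, 0.477, 0.022, 1.555, -0.011, 1.109, -0.083], TCP at [0.3, -0.605, 0.304] pointing down, gripper open.
Joint ranges: [-2.96, 2.96], [-0.34, 2.1], [-1.41, 1.46], [0.24, 2.44], [-1.37, 4.51], [0.17, 1.92], [-2.96, 2.96]. Speed limits (rad/s): [2.39, 2.39, 3.14, 3.14, 3.14, 3.14, 3.14].

INTERFACE

Orientations are given as a unit quaternion [w, x, y, z].
In Python, from cell import env, kin, camera, calibration, job gives the robot as it stands. The module is installed in compiled form; this text tells all that it offers. Calls block until the motion is done:
- env.reach(position, orientation): joint-space move of the TCP to a pose.
- env.movel(position, velocity=0.15, rot=None, stop_force=None): straight line of the TCP; rot=None keeps the orientation; velocity is the mean speed in m/s. With stop_force (N) it stops when the force on the tool has changed by that much, and returns True; else False.
- env.goto_joints(angles): joint-space move.
- env.grip(opening, f_grip=None): finger opening in m; f_grip is the grip in N (None keeps the last); returns when the fingers have stopped.
- env.dwell(seconds).
- kin.inverse_kinematics(position, orientation): joint angles nearest the present ones, or None.
- env.get_state(): the state.
- camera(name): name is "scene" or "top"; returns (picture, depth): 420x560x3 uint8, blue, green, red; 420x560 float32, m along the optical axis (not along the pixel's ray), 0 where there is no reading.
- calibration(name): a dict with "fx", "fy", "cx", "cy" (pixels), "k1" (the pictures are not rectified: a ray, as slopes to the right and down, at radius r is drawn at 1 + k1 r^2 times it, then the intrinsics apply), "rvec" (rotation vector, rad) and "tvec" (3), from world to camera coordinates, as OpenCV has them. Camera axes: x right, y down, z forward; pixel columns grow to the right and rows downward; lengths in m; the calibration is good to about 2 mm. A picture is of the moment at which its call begins. calibration takes no time and is no camera call.
A pose or a line that the arm cannot do raises env.PlanningError and nothing moves.
- job.job_done(): hands the job in; it is judged then, once.
The state is a dict: "time": time; "qpos": joint angles; "joint_velocities": joint speeds; "joint_torque": joint torques, N m; "tcp_pos": TCP position; "orientation": TCP orientation; "force": force on the tool from outside, world axes, zero at the start; "torque": the same for the moment, N m; "opening": finger opening in m; "gripper_force": force on a finger pad.
Only numpy, scipy, OpenCV 4.12 (cv2) and the standard library are available. Lean on these libraries where they do the work, as an engineer would, in place of code of your own. Each camera call takes 0.05 s, during which the arm holds its last target. There are 200 camera calls.

## Working session

There is one attempt and no reset: what is moved stays moved. The work goes in short steps, each a Python script; the robot and the scene stay as the last script left them, time stands still between calls to the robot, and variables do not carry over. Pictures are saved under pics/ and viewed, at most 10 in all, crops included, and the job is handed in when it is done.

```bash
mkdir -p pics
python3 - <<'E'
from cell import env,camera,calibration
import cv2,numpy as np
for n in("top","scene"):
    p,d=camera(n); cv2.imwrite(f"pics/{n}0.png",p); np.savez(f"{n}0.npz",p=p,d=d); print(n,calibration(n))
s=env.get_state(); print(s["time"],s["orientation"],s["tcp_pos"],s["opening"],env.nose_length)
E
```

```text
top {'fx': 467.72715889603495, 'fy': 467.72715889603495, 'cx': 283.1235357728461, 'cy': 206.8661926208639, 'k1': -0.11229360455826076, 'rvec': array([ 2.16156337, -2.13263723,  0.16736763]), 'tvec': array([0.21067885, 0.50334656, 0.92985885])}
scene {'fx': 476.1179311393605, 'fy': 476.1179311393605, 'cx': 279.0335962469402, 'cy': 204.0326355853246, 'k1': -0.15068377950610545, 'rvec': array([ 1.49218503, -2.00640097,  0.89319435]), 'tvec': array([0.34889537, 0.32779702, 0.87556827])}
0.1 [-7.74126029e-04  9.73687671e-01  2.27885180e-01 -2.55915796e-04] [ 0.29932257 -0.60453159  0.30304505] 0.08574793559404899 0.0726
```

View pics/top0.png

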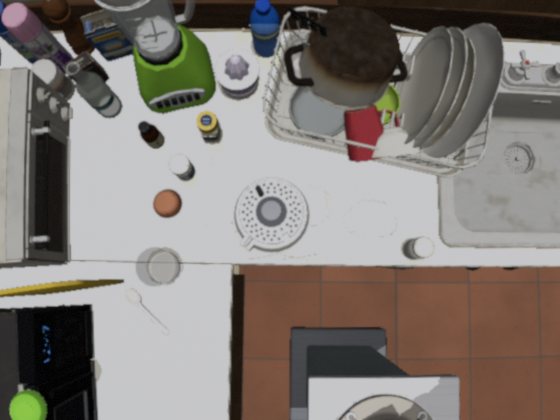

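View pics/scene0.png

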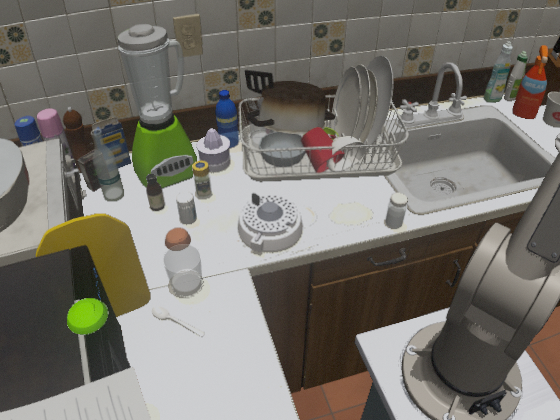

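The top view shows the base centred near (271,212), the ear and key toward (248,242), and the black tab near (260,190). Next I enlarge that area and measure.

```bash
cat > h.py <<'E'
import cv2,numpy as np
from cell import env,kin,camera,calibration,job
def ray(n,uv,z):
    "pixels -> world points on plane(s) z"
    c=calibration(n);K=np.array([[c["fx"],0,c["cx"]],[0,c["fy"],c["cy"]],[0,0,1]])
    R=cv2.Rodrigues(c["rvec"])[0];o=-R.T@c["tvec"]
    u=cv2.undistortPoints(np.array(uv,float).reshape(-1,1,2),K,np.array([c["k1"],0,0,0,0.]))[:,0]
    d=np.c_[u,np.ones(len(u))]@R
    return o+d*((z-o[2])/d[:,2])[:,None]
def pix(n,P):
    c=calibration(n);K=np.array([[c["fx"],0,c["cx"]],[0,c["fy"],c["cy"]],[0,0,1]])
    return cv2.projectPoints(np.array(P,float).reshape(-1,1,3),c["rvec"],c["tvec"],K,np.array([c["k1"],0,0,0,0.]))[0][:,0]
E
python3 - <<'E'
from h import *
a=np.load("top0.npz");p,d=a["p"],a["d"]
b=np.load("scene0.npz")["p"]
c1=cv2.resize(p[165:260,225:320],(600,600),interpolation=cv2.INTER_CUBIC)
cv2.imwrite("pics/topc.png",c1)
cv2.imwrite("pics/scenec.png",cv2.resize(b[185:260,225:315],(720,600),interpolation=cv2.INTER_CUBIC))
print(ray("top",[[271,212]],.06),ray("top",[[248,242]],.045),ray("top",[[260,190]],.078))
# tab: dark pixels
g=cv2.cvtColor(p,cv2.COLOR_BGR2GRAY);m=(g<60).astype(np.uint8);m[:175]=0;m[245:]=0;m[:,:230]=0;m[:,312:]=0
n,l,s,cc=cv2.connectedComponentsWithStats(m);print(s,cc)
for nm,u in dict(salt=[423,247],pill=[180,167],tumb=[163,266],sauc=[167,203]).items(): print(nm,ray("top",[u],.08))
E
```

```text
[[0.48617833 0.2418388  0.06      ]] [[0.42620651 0.28775546 0.045     ]] [[0.52752484 0.26408433 0.078     ]]
[[     0      0    560    420 235173]
 [   257    187      6      9     27]] [[279.50231957 209.50211546]
 [259.2962963  191.07407407]]
salt [[ 0.41774221 -0.05944978  0.08      ]]
pill [[0.57199294 0.42578135 0.08      ]]
tumb [[0.3740651  0.45045175 0.08      ]]
sauc [[0.49848906 0.44833766 0.08      ]]
```

View pics/topc.png

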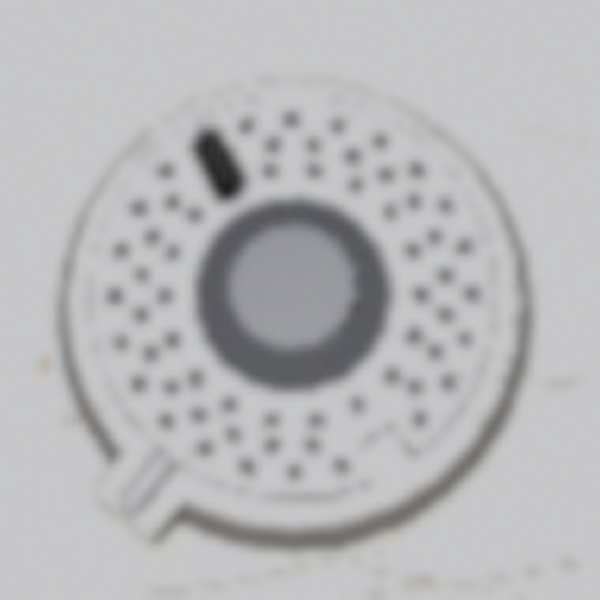

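View pics/scenec.png

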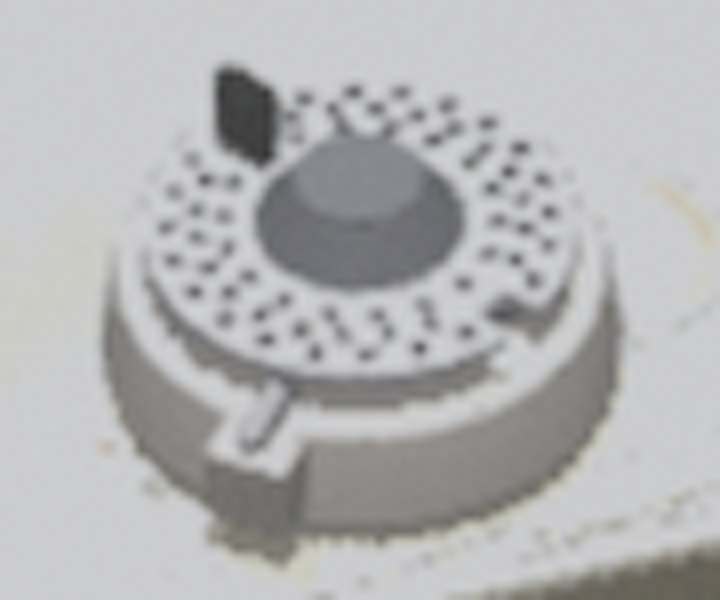

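The crops show the tab at top-crop (219,163), the notch at (390,442), the key from (165,460) to (130,507), the hub top at (292,285) and the cone foot at (293,294).

Run:
```python
from h import *
T=lambda L:[[225+(x+.5)*95/600-.5,165+(y+.5)*95/600-.5] for x,y in L]
S=lambda L:[[225+(x+.5)/8-.5,185+(y+.5)/8-.5] for x,y in L]
pr=lambda s,a:print(s,np.round(a,4).tolist())
a=np.load("top0.npz")["p"];b=np.load("scene0.npz")["p"]
def blob(p,lo,hi,roi):
    h=cv2.cvtColor(p,cv2.COLOR_BGR2GRAY);m=cv2.inRange(h,lo,hi);q=np.zeros_like(m);x0,y0,x1,y1=roi;q[y0:y1,x0:x1]=m[y0:y1,x0:x1]
    n,l,s,c=cv2.connectedComponentsWithStats(q);i=1+np.argmax(s[1:,4]);return np.argwhere(l==i)[:,::-1],s[i]
# cone (grey) foot circle + dark tab
pts,s=blob(a,60,188,(250,190,292,232));print(s)
e=cv2.fitEllipse(cv2.convexHull(pts.astype(np.int32)));print(e)
C1=ray("top",[e[0]],.056);pr("cone foot top",C1)
pr("hubtop top",ray("top",T([(292,285)]),.074));pr("base top",ray("top",T([(294,310)]),.04))
pr("hubtop scene",ray("scene",S([(360,178)]),.074));pr("conefoot scene",ray("scene",S([(360,217)]),.056))
K=ray("top",T([(165,460),(130,507),(148,483)]),.048);pr("key top",K)
Ks=ray("scene",S([(280,390),(250,443),(266,415)]),.048);pr("key scene",Ks)
tb=ray("top",T([(219,163)]),.084);pr("tab",tb)
N=ray("top",T([(390,440)]),.056);pr("notch",N)
C=C1[0]
for n,P in(("key",K[2]),("keyout",K[1]),("tab",tb[0]),("notch",N[0]),("keyS",Ks[2])):
    v=(P-C)[:2];print(n,np.degrees(np.arctan2(v[1],v[0])).round(1),np.hypot(*v).round(4))
```

```text
[255 190  33  38 905]
((267.951416015625, 208.34922790527344), (32.979888916015625, 42.64055252075195), 134.3081512451172)
cone foot top [[0.4941, 0.2482, 0.056]]
hubtop top [[0.4888, 0.242, 0.074]]
base top [[0.4855, 0.2419, 0.04]]
hubtop scene [[0.4863, 0.2411, 0.074]]
conefoot scene [[0.4888, 0.2406, 0.056]]
key top [[0.4354, 0.2823, 0.048], [0.4201, 0.2932, 0.048], [0.4279, 0.2876, 0.048]]
key scene [[0.4338, 0.2803, 0.048], [0.416, 0.2939, 0.048], [0.4253, 0.2867, 0.048]]
tab [[0.5256, 0.2653, 0.084]]
notch [[0.4421, 0.2104, 0.056]]
key 149.3 0.077
keyout 148.7 0.0866
tab 28.4 0.0358
notch -144.0 0.0643
keyS 150.8 0.0788
```

```bash
cat >> h.py <<'E'
C=np.array([.4875,.2415]); NL=env.nose_length
def quat(deg): a=np.radians(deg)/2; return [0,np.cos(a),np.sin(a),0]
def fpos(th,t,ztip,r=.046):
    a=np.radians(th); e=np.array([np.cos(a),np.sin(a)]); n=np.array([-e[1],e[0]])
    return [*(C+r*e+t*n),ztip+NL]
E
python3 - <<'E'
from h import *
for off in (0,180):
    for th in (33,-37):
        print(off,th,np.round(kin.inverse_kinematics(fpos(th,.02,.066),quat(th+off)),2) if kin.inverse_kinematics(fpos(th,.02,.066),quat(th+off)) is not None else None)
env.grip(0,20)
th=33
env.reach(fpos(th,.032,.15),quat(th))
s=env.get_state();print(s["time"],s["opening"],s["tcp_pos"],s["force"],s["qpos"])
p,d=camera("scene");cv2.imwrite("pics/s1.png",cv2.resize(p[130:280,180:380],(800,600),interpolation=cv2.INTER_CUBIC))
E
```

```text
0 33 [-0.17  0.61 -0.59  1.86  0.46  0.8  -1.99]
0 -37 [-0.28  0.55 -0.3   1.89  0.23  0.73 -2.93]
180 33 [ 0.1   0.77 -0.99  1.85  0.78  0.97  0.91]
180 -37 [ 0.02  0.64 -0.71  1.87  0.55  0.84 -0.05]
4.1 -3.2045621759836666e-05 [0.5092406  0.29258302 0.22253201] [-0.75545223 -0.29570966 -0.32862769] [-0.06637352  0.53122592 -0.74683819  1.80793975  0.43025174  0.97194036
 -1.98951405]
```

View pics/s1.png

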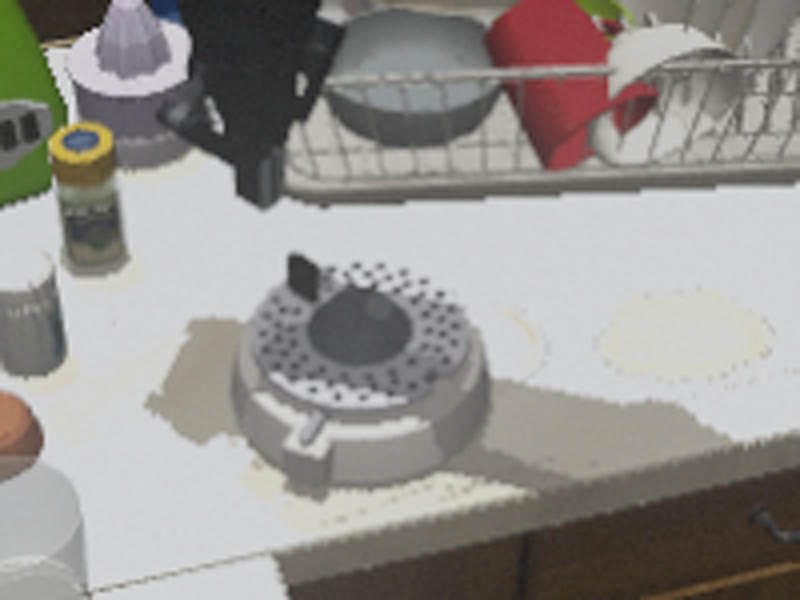

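The gripper hangs behind and above the tab, with fingers closed and clear of everything. I'll use the half-turned wrist so joint 7 stays mid-range, then descend and push.

Run:
```python
from h import *
th=33
env.reach(fpos(th,.032,.15),quat(th+180))
env.movel(fpos(th,.032,.066),.12)
f0=env.get_state()["force"]
hit=env.movel(fpos(th,.012,.066),.02,stop_force=1.5)
s=env.get_state();v=np.array(s["tcp_pos"][:2])-C;a=np.radians(th)
t=v@[-np.sin(a),np.cos(a)];print(hit,"contact t",t,s["force"]-f0)
t=.020
for x in np.arange(31,-28.1,-4):
    env.movel(fpos(x,t,.066),.04,rot=quat(x+180))
s=env.get_state();print(s["time"],s["force"]-f0)
env.movel(fpos(x,t+.012,.066),.05); env.movel(fpos(x+20,t+.04,.12),.15);env.reach(fpos(70,.10,.2),quat(180))
p,d=camera("top");cv2.imwrite("pics/t2.png",cv2.resize(p[165:260,225:320],(600,600),interpolation=cv2.INTER_CUBIC));np.savez("t2.npz",p=p)
print(env.get_state()["time"])
```

```text
False contact t 0.012108269214372608 [-0.83923952  2.3620384   0.42091971]
12.325 [1.07941029 0.37557186 1.52992888]
14.05
```

View pics/t2.png

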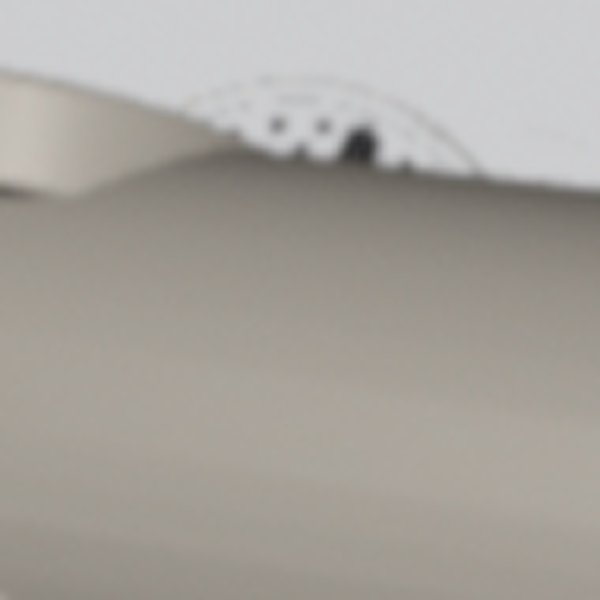

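The arm hides most of the disc here, but the tab shows near (362,145), so it has turned clockwise. I'll step aside to the right and look again.

```bash
cat >> h.py <<'E'
T=lambda L:[[225+(x+.5)*95/600-.5,165+(y+.5)*95/600-.5] for x,y in L]
def aside(): env.reach([.55,-.12,.30],quat(180))
def look(name):
    p,_=camera("top");q,_=camera("scene")
    cv2.imwrite(f"pics/{name}.png",np.hstack([cv2.resize(x,(400,400),interpolation=cv2.INTER_CUBIC) for x in(p[165:260,225:320],q[180:270,225:315])]))
    g=cv2.cvtColor(p,cv2.COLOR_BGR2GRAY);m=(g<75).astype(np.uint8);m[:172]=0;m[250:]=0;m[:,:230]=0;m[:,315:]=0
    n,l,s,c=cv2.connectedComponentsWithStats(m);i=1+np.argmax(s[1:,4])
    w=ray("top",[c[i]],.082)[0];v=w[:2]-C
    print("tab",s[i],c[i],w.round(4),"ang",np.degrees(np.arctan2(v[1],v[0])).round(1),np.hypot(*v).round(4),"t",env.get_state()["time"])
    return p,q
E
python3 - <<'E'
from h import *
aside();look("l3")
E
```

```text
tab [278 186   6  10  36] [280.44444444 190.36111111] [0.5266 0.2234 0.082 ] ang -24.8 0.0431 t 15.8417
```

View pics/l3.png

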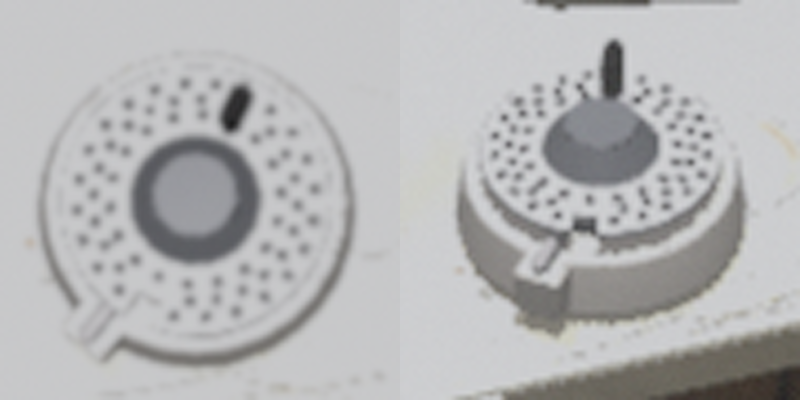

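The tab is now near -25° and the notch is just right of the key (top crop about (145,300) against a key at (95,320)). I'll refine the axis and key angle on this clean view, and push to about -35°.

```bash
cat >> h.py <<'E'
def push(a0,a1,t=.0164):
    env.reach(fpos(a0,t+.025,.14),quat(a0+180)); env.movel(fpos(a0,t+.025,.066),.12)
    env.movel(fpos(a0,t+.004,.066),.06)
    for x in np.linspace(a0,a1,max(2,int(abs(a1-a0)/3)+1)): env.movel(fpos(x,t if x<a0 else t+.002,.066),.03,rot=quat(x+180))
    env.movel(fpos(a1,t+.02,.066),.06); env.movel(fpos(a1,t+.03,.15),.15)
E
python3 - <<'E'
from h import *
p,_=camera("top")
g=cv2.cvtColor(p,cv2.COLOR_BGR2GRAY)
m=cv2.morphologyEx(cv2.inRange(g,0,178),cv2.MORPH_OPEN,np.ones((7,7),np.uint8))
n,l,s,c=cv2.connectedComponentsWithStats(m);i=l[212,271];print("cone",s[i],c[i],ray("top",[c[i]],.058).round(4))
print(g[225:250:1,236:262])
push(-24,-35);aside();look("l4")
E
```

```text
cone [256 197  31  31 802] [270.98254364 211.93391521] [[0.4866 0.2419 0.058 ]]
[[138 149 181 196 198 194 193 197 198 199 199 199 196 191 192 198 199 199
  197 188 173 169 184 195 196 188]
 [150 140 170 193 198 196 194 196 199 199 197 193 192 195 197 198 195 193
  192 179 146 138 171 194 199 198]
 [161 134 155 186 197 198 194 193 197 198 188 170 167 181 195 191 177 169
  178 180 158 150 174 195 199 200]
 [173 137 139 172 192 197 195 192 195 196 183 151 142 172 192 186 159 143
  167 187 185 182 189 197 199 198]
 [182 148 129 154 180 192 195 191 187 193 189 169 160 182 195 191 173 161
  178 194 197 197 198 199 197 187]
 [184 158 129 136 167 188 197 193 188 191 195 190 187 195 198 197 192 187
  192 198 199 199 199 199 193 175]
 [181 169 145 128 150 179 196 198 195 192 195 197 197 199 200 198 195 193
  196 199 200 200 200 199 195 181]
 [190 185 166 133 131 161 187 198 197 191 186 193 198 199 199 192 179 175
  185 196 200 200 200 199 198 194]
 [198 195 182 151 127 140 172 194 198 192 183 184 193 199 198 184 157 144
  171 194 199 196 196 197 199 199]
 [199 199 192 174 144 129 154 184 196 1
[... 1109 characters left out ...]
196 198 194 182
  172 180 190 194 197 199 199 198]
 [200 200 200 198 193 186 185 184 176 174 169 169 184 196 198 195 179 152
  136 148 163 175 184 191 195 197]
 [199 199 200 199 198 194 188 183 177 171 176 186 195 198 195 181 151 119
  114 121 131 142 152 165 177 186]
 [199 200 200 200 199 198 196 191 186 181 188 195 198 195 185 158 130 128
  130 124 118 118 122 132 144 156]
 [199 200 200 200 200 200 200 198 194 188 188 194 193 184 165 141 151 171
  171 159 140 125 118 118 120 125]
 [200 200 199 199 200 200 200 200 199 194 188 187 186 169 149 155 180 193
  193 186 175 159 146 136 125 119]]
tab [282 190   7   8  34] [285.26470588 193.41176471] [0.5206 0.2138 0.082 ] ang -39.9 0.0432 t 22.3917
```

View pics/l4.png

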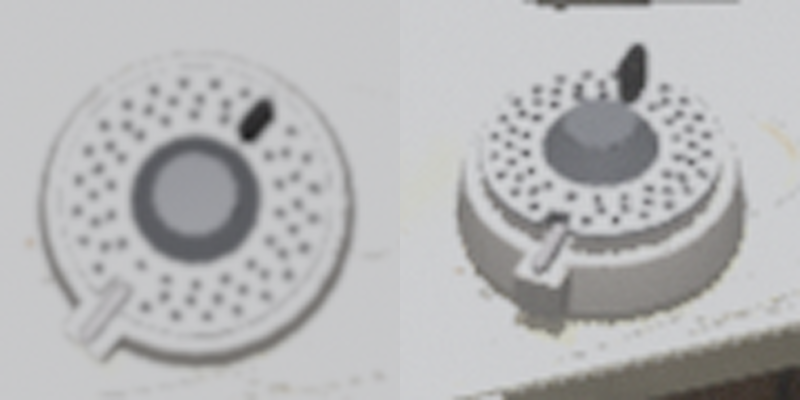

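The notch now appears to be over the key (top crop (110,300)). A close-up of both views will show how well it is centred.

Run:
```python
from h import *
p,_=camera("top");q,_=camera("scene")
def cl(x): 
    x=cv2.resize(x,(400,400),interpolation=cv2.INTER_CUBIC);return cv2.normalize(cv2.createCLAHE(3,(2,2)).apply(cv2.cvtColor(x,cv2.COLOR_BGR2GRAY)),None,0,255,cv2.NORM_MINMAX)
c1,c2=p[218:252,234:268],q[220:254,240:274]
cv2.imwrite("pics/l5.png",np.hstack([cl(c1),cl(c2)]))
# projected key sides/notch for reference: notch edge profile across the key at r=58,60,62 (top view)
g=cv2.cvtColor(p,cv2.COLOR_BGR2GRAY).astype(np.float32)
A=np.array([.4866,.2419])
a=np.radians(142.3);e=np.array([np.cos(a),np.sin(a)]);n=np.array([-e[1],e[0]])
for r in(.052,.055,.058,.061,.064,.072,.080):
    o=np.arange(-.014,.0141,.001);P=[[*(A+r*e+x*n),.050] for x in o]
    u=pix("top",P).astype(np.float32);print(r,cv2.remap(g,u[:,:1],u[:,1:],cv2.INTER_CUBIC).ravel().astype(int).tolist())
```

```text
0.052 [184, 193, 198, 196, 194, 190, 184, 180, 180, 182, 182, 179, 177, 173, 172, 173, 174, 178, 184, 190, 196, 198, 198, 193, 188, 182, 175, 173, 177]
0.055 [169, 182, 190, 193, 189, 182, 171, 165, 165, 168, 172, 175, 177, 178, 176, 170, 164, 165, 173, 185, 193, 196, 193, 186, 174, 157, 143, 138, 144]
0.058 [193, 194, 196, 194, 187, 178, 169, 166, 168, 172, 175, 179, 185, 188, 184, 174, 163, 160, 166, 179, 189, 195, 196, 194, 188, 181, 178, 177, 182]
0.061 [195, 195, 193, 190, 183, 174, 169, 169, 172, 175, 177, 182, 187, 189, 185, 175, 166, 163, 169, 180, 189, 194, 196, 196, 196, 195, 194, 194, 192]
0.064 [183, 181, 181, 179, 175, 174, 174, 177, 178, 177, 177, 180, 184, 186, 182, 173, 165, 161, 166, 173, 179, 183, 186, 189, 190, 189, 188, 186, 185]
0.072 [160, 170, 184, 193, 197, 200, 199, 195, 189, 183, 180, 181, 185, 188, 185, 178, 171, 170, 177, 186, 195, 199, 199, 199, 196, 191, 181, 165, 154]
0.08 [190, 189, 191, 194, 198, 198, 197, 194, 189, 183, 179, 180, 184, 185, 181, 174, 165, 163, 170, 182, 192, 197, 199, 197, 190, 180, 164, 143, 136]
```

View pics/l5.png

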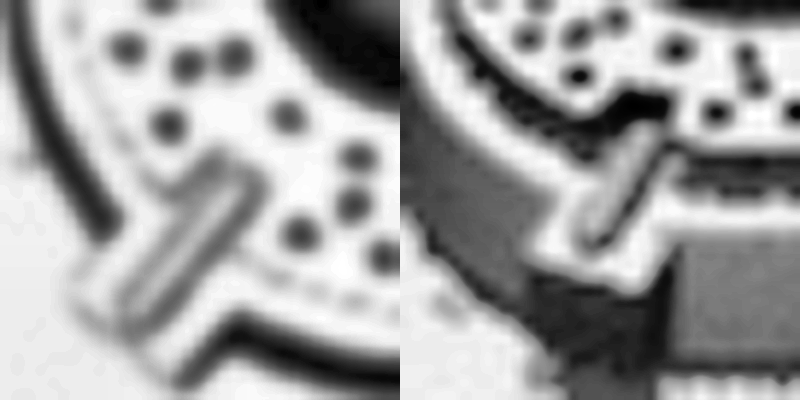

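The close-ups show the key lying in the notch. The left gap is visible, but the right notch edge is faint white on white. I'll measure the centring with the tab's bearing in both views, the rim gap and the ear's edges.

Run:
```python
from h import *
p,_=camera("top");q,_=camera("scene")
def dark(p,roi,th=75):
    g=cv2.cvtColor(p,cv2.COLOR_BGR2GRAY);x0,y0,x1,y1=roi
    w=np.clip((150-g[y0:y1,x0:x1].astype(float)),0,90);w[w<45]=0
    yy,xx=np.mgrid[y0:y1,x0:x1];return np.array([(w*xx).sum(),(w*yy).sum()])/w.sum()
def box(n,A,th):
    a=np.radians(th);e=np.array([np.cos(a),np.sin(a)]);k=np.array([-e[1],e[0]])
    P=[[*(A+r*e+t*k),z] for r in(.035,.057) for t in(-.0055,.0055) for z in(.056,.084)]
    h=cv2.convexHull(pix(n,P).astype(np.float32));M=cv2.moments(h);return np.array([M["m10"],M["m01"]])/M["m00"]
A=np.array([.4866,.2419]);As=np.array([.4875,.2408])
for n,im,roi,A in(("top",p,(278,184,293,200),A),("scene",q,(273,186,291,206),As)):
    o=dark(im,roi);print(n,"obs",o.round(2),{t:box(n,A,t).round(2).tolist() for t in(-41,-39,-37,-35)})
p0=np.load("top0.npz")["p"];o=dark(p0,(253,183,267,199));print("start obs",o.round(2),{t:box("top",np.array([.4866,.2419]),t).round(2).tolist() for t in(29,31,33,35)})
# rim profile
A=np.array([.4866,.2419])
g=cv2.cvtColor(p,cv2.COLOR_BGR2GRAY).astype(np.float32);g0=cv2.cvtColor(p0,cv2.COLOR_BGR2GRAY).astype(np.float32)
def prof(g,R,z,f=np.min,ang=np.arange(122,164,1)):
    u=np.array([[pix("top",[[*(A+r*np.array([np.cos(np.radians(t)),np.sin(np.radians(t))])),z]])[0] for r in R] for t in ang],np.float32)
    return f(cv2.remap(g,u[...,0],u[...,1],cv2.INTER_CUBIC),axis=1).astype(int)
print("now rim",list(zip(range(122,164),prof(g,np.arange(.062,.069,.0005),.053))))
print("r60",prof(g,np.arange(.058,.061,.0005),.053,np.mean))
print("start notch r60",list(zip(range(-166,-126,1),prof(g0,np.arange(.058,.061,.0005),.053,np.mean,np.arange(-166,-126)))))
print("start notch rim",list(zip(range(-166,-126,1),prof(g0,np.arange(.062,.069,.0005),.053,np.min,np.arange(-166,-126)))))
print("ear r84",list(zip(range(122,164),prof(g,np.arange(.083,.086,.0005),.045,np.mean))))
```

```text
top obs [285.39 193.37] {-41: [286.25, 194.05], -39: [285.64, 193.54], -37: [285.02, 193.04], -35: [284.37, 192.57]}
scene obs [276.87 196.32] {-41: [277.59, 195.99], -39: [276.98, 195.82], -37: [276.36, 195.66], -35: [275.74, 195.52]}
start obs [259.26 190.85] {29: [260.09, 190.97], 31: [259.39, 191.36], 33: [258.7, 191.77], 35: [258.02, 192.2]}
now rim [(122, np.int64(188)), (123, np.int64(186)), (124, np.int64(185)), (125, np.int64(186)), (126, np.int64(189)), (127, np.int64(191)), (128, np.int64(190)), (129, np.int64(187)), (130, np.int64(184)), (131, np.int64(182)), (132, np.int64(180)), (133, np.int64(176)), (134, np.int64(173)), (135, np.int64(168)), (136, np.int64(168)), (137, np.int64(172)), (138, np.int64(175)), (139, np.int64(176)), (140, np.int64(177)), (141, np.int64(183)), (142, np.int64(184)), (143, np.int64(178)), (144, np.int64(168)), (145, np.int64(162)), (146, np.int64(164)), (147, np.int64(173)), (148, np.int64(179)), (149, np.int64(184)), (150, np.int64(188)), (151, np.int64(189)), (152, np.int64(189)), (153, np.int64(188)), (154, np.int64(185)), (155, np.int64(1
[... 2464 characters left out ...]
2, np.int64(195)), (133, np.int64(191)), (134, np.int64(192)), (135, np.int64(196)), (136, np.int64(198)), (137, np.int64(196)), (138, np.int64(191)), (139, np.int64(185)), (140, np.int64(181)), (141, np.int64(178)), (142, np.int64(174)), (143, np.int64(169)), (144, np.int64(173)), (145, np.int64(185)), (146, np.int64(195)), (147, np.int64(198)), (148, np.int64(195)), (149, np.int64(185)), (150, np.int64(166)), (151, np.int64(146)), (152, np.int64(153)), (153, np.int64(176)), (154, np.int64(193)), (155, np.int64(198)), (156, np.int64(199)), (157, np.int64(199)), (158, np.int64(199)), (159, np.int64(198)), (160, np.int64(198)), (161, np.int64(198)), (162, np.int64(199)), (163, np.int64(199))]
```

All the measures agree: tab at about -38.4°, key at 141.5° (target -38.5°), so the error is within about 1° of the 3° allowed. Now press the hub.

Run:
```python
from h import *
q=quat(-38+180);xy=[.487,.2415]
env.reach([*xy,.15+NL],q);env.movel([*xy,.082+NL],.1);env.dwell(.2)
f0=env.get_state()["force"]
hit=env.movel([*xy,.063+NL],.012,stop_force=14)
s=env.get_state();print(hit,"tip z",s["tcp_pos"][2]-NL,s["force"]-f0)
env.dwell(.2);s=env.get_state();print("tip z",s["tcp_pos"][2]-NL,s["force"]-f0,s["tcp_pos"])
env.movel([*xy,.15+NL],.1);aside();p,_=look("l6")
sc,d=camera("scene");t,dt=camera("top")
for n,P in(("hub",(271,210)),("disc",(287,218))): print(n,dt[P[1]-2:P[1]+3,P[0]-2:P[0]+3].mean(),np.load("top0.npz")["d"][P[1]-2:P[1]+3,P[0]-2:P[0]+3].mean())
```

```text
True tip z 0.0661069057261636 [-0.63804895 -1.68322165  5.59968514]
tip z 0.06611403605636115 [-0.8925635  -2.15756067  5.57760079] [0.48705004 0.24155959 0.13871404]
tab [282 190   7   9  35] [285.22857143 194.25714286] [0.5189 0.2139 0.082 ] ang -41.3 0.0418 t 28.9417
hub 0.9353138 0.927766
disc 0.9506312 0.94318503
```

View pics/l6.png

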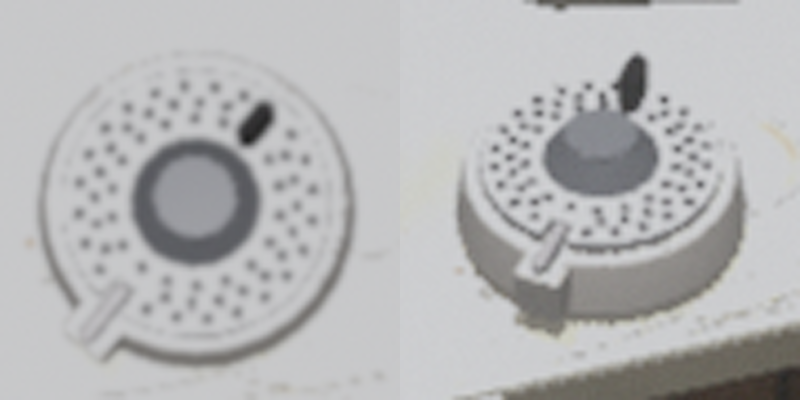

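The disc has dropped onto the key (hub about 7.5 mm lower, tip stopped at 66.1 mm) and looks level. One firmer press will make sure, followed by a check of level and of the bystanders.

Run:
```python
from h import *
q=quat(-38+180);xy=[.487,.2415]
env.reach([*xy,.12+NL],q);env.movel([*xy,.072+NL],.1);env.dwell(.2)
f0=env.get_state()["force"]
hit=env.movel([*xy,.061+NL],.015,stop_force=25)
s=env.get_state();print(hit,"tip z",s["tcp_pos"][2]-NL,s["force"]-f0)
env.movel([*xy,.15+NL],.1);aside()
t,dt=camera("top");z=np.load("top0.npz");d0,p0=z["d"],z["p"]
def samp(d,ang,r,zz):
    a=np.radians(ang);u=pix("top",[[*(np.array([.4866,.2419])+r*np.array([np.cos(a),np.sin(a)])),zz]])[0].round().astype(int)
    return np.median(d[u[1]-1:u[1]+2,u[0]-1:u[0]+2])
for a in(100,120,165,190,235,270,0,60): print(a,round(1000*(samp(dt,a,.05,.048)-samp(d0,a,.05,.056)),1),end="; ")
u=(slice(205,215),slice(266,276));print("hub",1000*(np.median(dt[u])-np.median(d0[u])))
df=cv2.absdiff(t,p0).max(2)
for n,(x,y) in dict(salt=(423,247),pill=(180,167),tumb=(163,266),sauc=(167,203)).items(): print(n,df[y-18:y+18,x-18:x+18].mean().round(1),df[y-18:y+18,x-18:x+18].max())
s=env.get_state();print(s["time"],s["force"])
```

```text
True tip z 0.06609621910496385 [-3.29081225 -3.07037193  7.65285896]
100 7.3; 120 8.7; 165 7.0; 190 7.3; 235 8.2; 270 6.6; 0 7.7; 60 7.3; hub 7.9398155
salt 13.5 83
pill 1.5 5
tumb 1.5 3
sauc 1.5 4
34.2583 [ 0.45021573  0.14152063 -0.42070258]
```

The disc is level and fully down, about 8 mm lower all round with a hard stop at 66 mm. The salt jar's patch of image differs only because the parked arm is over it, and the arm never came below 0.2 m there. Handing in.

```bash
python3 -c "
from h import *
print(job.job_done())"
```

```text
the job is handed in; nothing more can be done
None
```

I pushed the disc round by its tab until the notch stood over the key, pressed it fully home (about 8 mm down, level), and handed the job in with the arm clear at about 34 s; the pill jar, glass and saucer are unmoved, but the arm hid the salt jar in the last picture, so it is not confirmed by camera.

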